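Set the flip stop and bring a board up to it on a hand-sawing jig

TASK

The board is to be sawn to the shorter length. Only push with the fingers, lifting and squeezing nothing: flip the stop nearer the saw slot down until it is fully home against the fence; then gently push the board flush against the fence and along it until its end touches that stop. Leave the other stop parked up and everything else where it is.

Things in the scene. Friction and masses are not known exactly. Their poses are not given: they have to be found in the camera images.
- jig: Sawing jig fixed on the bench: plywood base 600 mm along y, x -100 to +110 mm, top at z = 18 mm. Origin on the table at mid-length; x across to the fence, y along it, z up; yaw within 0.12 rad of world. Aluminium fence along the whole base: working face (robot's side) is the plane x = +50 mm, 28 mm thick, top at z = 73 mm.
- saw_slot (a point): middle of the saw slot, a 3 mm gap through the fence with a dark kerf line across the base; this point is at the foot of the fence's working face, on the base's top, at y = -125 mm of the jig
- stop_near: Grey carriage of the flip stop nearer the saw slot, 50 mm wide over its pin, clamped on the fence (does not move); axes as the jig's. Origin on the fence's working face at fence-top height (z = 73 mm), mid-width. Its body rises to z = +10 mm, the two ears beside the arm to +22 mm, reaching forward to x = -18 mm; behind the fence its clamping knob reaches x = +53 mm, z = +7 mm.
- stop_near_pivot (a point): centre of the near stop's pivot pin, which lies along y: x = -11, z = +15 mm of the carriage's origin (88 mm above the table)
- stop_near_arm (a joint): Angle of the near stop's arm about its pin, rad: 0 = hanging down before the fence, fully home on its end stop; 1.57 = level, pointing to -x of the jig (to the robot); 3.14 = upright; 3.75 = limit. Starts parked at 3.35 to 3.7, leaning back. The pivot is stiff (0.045 N m friction, more than the arm's weight gives): the arm stays where it is left and must be pushed all the way down.
- stop_near_tip (a point): Middle of the free end of the near stop's arm, a dark steel bar 32 mm wide (y) and 22 mm thick reaching 64 mm from its pin. When down it fills x = -24 to -2 mm of the carriage, 6 mm clear of the base; its sides are at y = -16 and +16 mm.
- stop_far: Carriage of the second flip stop, identical, 110 to 155 mm farther from the saw slot (+y); same origin and axes. Not to be used.
- stop_far_arm (a joint): angle of the far stop's arm, same meaning; starts parked up like the near one and must stay so
- stop_far_tip (a point): middle of the free end of the far stop's arm, 64 mm from its pin
- board: Loose dark hardwood board 44 x 220 x 20 mm (x, y, z), about 0.08 to 0.17 kg, lying flat on the jig's base in front of the fence. Origin at the centre of its underside, y along its length. It starts about 8 to 50 mm off the fence and turned a little (up to 0.1 rad), with its +y end 50 to 90 mm short of the near stop. There is free space for the fingers around it.
- board_end (a point): middle of the board's +y end face (the end that is to meet the stop), 110 mm from the board's centre, 10 mm above its underside
- backsaw: bystander: hand saw with wooden handle lying on the bench right of the jig, about 340 mm long, 27 mm high
- try_square: bystander: try square lying on the jig's base left of the stops, wooden stock 115 x 27 mm, 17 mm high, steel blade; origin at the middle of the stock's underside
- tape_measure: bystander: black tape measure 70 x 66 x 34 mm on the bench behind the jig; origin at the centre of its underside
- glue_bottle: bystander: standing glue bottle, 60 mm across, 175 mm tall, on the bench left of the jig; origin at the centre of its underside
Mind the look-alikes: they are no part of the job. Of the things shaped like the board, the dark wooden one is meant.

How it is judged:
By the outcome, as a careful person would: the job done as asked, in the order asked, and still so for the second after the job is handed in, with the robot touching nothing.
It also fails if it takes over 64 s, if anything falls off the work surface, if the arm or the gripper's body presses on something with over 40 N, if the wrist force passes 120 N, or if a joint passes its speed limit or range.

ROBOT

A 7-joint arm with a two-finger parallel gripper is mounted at the origin on the work surface. World frame = base frame: x ahead of the robot, y to its left, z up, the work surface at z = 0. Lengths are in m, angles in rad, forces in N, time in s.
With the tool pointing down it reaches from about 0.425 to 1.025 m from the base axis. Payload 9.4 kg.
Tool frame: the origin (TCP) lies at the very end of the fingers, on their centre line; the grasp point (between the pads) lies env.grasp_offset behind it (env.grasp_offset is the distance from the TCP to the grasp point, in m); z points along the fingers, y is the line along which they close (so a half turn about z gives the same grasp; the last joint's range is limited). The gripper opens to 85 mm and grips with 20 to 120 N. Pads are 22 mm wide; open, the fingers measure 114 mm over their backs; the gripper's body (76 mm by 85 mm) begins 54 mm behind the grasp point. The pads swing forward as they close: fully open they stand 13 mm farther back than shut.
Start: joints at [-1.235, 0.599, -0.003, 1.599, 0.002, 0.943, -0.08], TCP at [0.291, 0.664, 0.199] pointing down, gripper open.
Joint ranges: [-2.57, 2.57], [-0.35, 1.97], [-1.29, 1.29], [0.11, 2.56], [-1.05, 4.19], [0.11, 1.86], [-2.63, 2.63]. Speed limits (rad/s): [2.22, 2.22, 3.01, 3.01, 3.14, 3.14, 3.14].

INTERFACE

Orientations are given as a unit quaternion [x, y, z, w].
In Python, from cell import env, get_image, order, search_frame, cut_out gives the robot as it stands.
- The arm moves only by the tool step_arm, never from a script. Its argument "deltas" is a list of rows, each an object of numbers: "dx", "dy", "dz": the shift along the tool's x, y, z in mm; "roll": the turn about the tool's z in rad; "fingers": the opening, from 0 (shut) to 1 (fully open). In form: [{"dx": .., "dy": .., "dz": .., "roll": .., "fingers": ..}, ...]. A call has 1 to 5 rows; each row is the pose to reach, as a shift and turn from the pose commanded when the call began, along the tool's axes at that moment; what a row does not reach only later rows make up. A row lasts 1/10 s, in which the tool goes at most 50 mm and 8.59 degrees, less where a joint would pass 70% of its speed; a pose out of reach is approached as far as the arm can. A call with a gripper value outside its range is refused whole. The fingers move at their own pace and stop on an object; the grip force is fixed at half the most. Time passes only in rows, so rows that repeat a pose let the fingers close. It gives the time, the measured TCP pose, the force, the opening and the grip force at its end, in the units of the state.
- env.read_state(): the state, without advancing time (a new reading comes with each control period).
- get_image(name): name is "scene" or "top" or "wrist"; returns a dict with "frame" (400x640x3 uint8, blue, green, red), "range_z" (400x640 float32, m along the optical axis (not along the pixel's ray), 0 where there is no reading), "vfov" (degrees; the focal length in pixels is half the picture's height over the tangent of half this angle, whatever the lens; pixels are square), "cx", "cy" (the principal point, pixels), "dist" ([k1, k2, p1, p2, k3] as OpenCV has them; the pictures are not rectified), "cam_to_world" (4x4, takes a point from camera to world coordinates); the wrist camera has in their place "hand_eye" (4x4, takes a point from camera to tool coordinates, whose origin is the TCP and whose axes are the flange's). Camera axes: x right, y down, z forward; pixel columns grow to the right and rows downward; lengths in m; the calibration is good to about 2 mm. A picture is of the moment at which its call begins: read the wrist's pose just before it.
- order.hand_in(): hands the job in; it is judged then, once.
Trained networks look in the newest picture that a camera, given by its name, has taken for a name from the list of things; names that differ only in an ending like _2 or _b are one class to them, and where a whole thing is asked for, a point or a joint stands for the part that bears it (a point fixed in the world has none). Each returns a list of dicts, best first, with "score" (0 to 1); they miss things now and then, are a little off and sometimes report something else, mostly with a low value. They report only what shows in the picture. A call takes as long as a camera call. They do not tell look-alikes from the thing itself.
- search_frame(camera, query): "box" ([left, top, right, bottom] in pixels, round what is visible of it).
- cut_out(camera, query): "mask" (400x640 bool, what is visible of it) and "box" ([left, top, right, bottom] in pixels, round what is visible of it).
The state is a dict: "clock": time; "qpos": joint angles; "joint_vel": joint speeds; "joint_torque": joint torques, N m; "position": TCP position; "tcp_rot": TCP orientation; "ft_force": force on the tool from outside, world axes, zero at the start; "torque": the same for the moment, N m; "gripper_width": opening from 0.0 (shut) to 1.0 (fully open); "finger_force": force on a finger pad.
Only numpy, scipy, OpenCV 4.12 (cv2) and the standard library are available. Lean on these libraries where they do the work, as an engineer would, in place of code of your own. Each camera call takes 0.05 s, during which the arm holds its last target. There are 200 camera calls.

## Working session

There is one attempt and no reset: what is moved stays moved. The work goes in short steps, Python scripts to look and compute and a tool call to move; the robot and the scene stay as the last step left them, time stands still between calls to the robot, and variables do not carry over. Pictures are saved under pics/ and viewed, at most 10 in all, crops included, and the job is handed in when it is done.

Besides the shell and the picture viewer there is one more tool, called after "Call:" as name(argument=value, ...) on one line, values as JSON. step_arm: Moves the arm, as the interface text tells. Its arguments: {"type":"object","properties":{"deltas":{"type":"array"}},"required":["deltas"]}

```bash
mkdir -p pics; cat > h.py <<'E'
import numpy as np, cv2
from cell import env, get_image, order, search_frame, cut_out
from scipy.spatial.transform import Rotation as R
def K(im):
    f=200/np.tan(np.radians(im["vfov"])/2); return np.array([[f,0,im["cx"]],[0,f,im["cy"]],[0,0,1.]])
def T(im,st=None):
    if "cam_to_world" in im: return np.array(im["cam_to_world"])
    M=np.eye(4); M[:3,:3]=R.from_quat(st["tcp_rot"]).as_matrix(); M[:3,3]=st["position"]; return M@np.array(im["hand_eye"])
def cloud(im,st=None):
    "400x640x3 world points (nan without reading)"
    g=np.stack(np.meshgrid(np.arange(640.),np.arange(400.)),-1).reshape(-1,1,2)
    n=cv2.undistortPoints(g,K(im),np.array(im["dist"],float)).reshape(400,640,2)
    z=np.where(im["range_z"]>0,im["range_z"],np.nan)
    p=np.dstack([n*z[...,None],z]); M=T(im,st); return p@M[:3,:3].T+M[:3,3]
def proj(im,P,st=None):
    M=np.linalg.inv(T(im,st)); return cv2.projectPoints(np.atleast_2d(P).astype(float),cv2.Rodrigues(M[:3,:3])[0],M[:3,3],K(im),np.array(im["dist"],float))[0].reshape(-1,2)
E
python3 - <<'E'
from h import *
for c in("scene","top"):
    im=get_image(c); cv2.imwrite(f"pics/{c}0.png",im["frame"]); np.savez(f"{c}0.npz",P=cloud(im))
    for q in("jig","stop_near","stop_far","stop_near_arm","board","try_square"):
        print(c,q,[(round(d["score"],2),np.round(d["box"]).tolist()) for d in search_frame(c,q)][:4])
s=env.read_state();print(s, env.grasp_offset)
E
```

```text
scene jig [(0.65, [338.0, 199.0, 351.0, 214.0]), (0.64, [214.0, 182.0, 416.0, 256.0]), (0.53, [377.0, 194.0, 390.0, 205.0])]
scene stop_near [(0.66, [331.0, 198.0, 348.0, 234.0])]
scene stop_far [(0.68, [373.0, 195.0, 395.0, 225.0])]
scene stop_near_arm []
scene board [(0.97, [200.0, 148.0, 261.0, 180.0]), (0.68, [336.0, 130.0, 392.0, 163.0]), (0.66, [242.0, 204.0, 315.0, 223.0])]
scene try_square [(0.68, [361.0, 176.0, 413.0, 204.0])]
top jig [(0.83, [224.0, 162.0, 415.0, 239.0])]
top stop_near [(0.86, [285.0, 166.0, 305.0, 190.0]), (0.37, [322.0, 111.0, 348.0, 140.0])]
top stop_far [(0.59, [290.0, 172.0, 298.0, 192.0])]
top stop_near_arm []
top board [(0.97, [362.0, 274.0, 425.0, 301.0]), (0.91, [207.0, 272.0, 277.0, 301.0]), (0.9, [318.0, 196.0, 390.0, 213.0])]
top try_square [(0.66, [213.0, 195.0, 261.0, 238.0])]
{'clock': 0.7, 'qpos': array([-1.23469759,  0.5992729 , -0.00246837,  1.59939758,  0.00177446,
        0.94290607, -0.07976942]), 'joint_vel': array([ 0.00066081, -0.0002558 , -0.00096907,  0.00035666, -0.00021336,
        0.0002653 ,  0.00197963]), 'joint_torque': array([ 3.94539995e-05, -7.76000834e+01,  1.56370953e+00, -2.58352518e+01,
        1.25153069e-02,  1.87017416e-03, -1.96648841e-05]), 'position': array([0.29087176, 0.66409373, 0.19869563]), 'tcp_rot': array([2.04931554e-01, 9.78776306e-01, 6.27541740e-06, 2.28600500e-05]), 'ft_force': array([-0.02722145, -0.13481257,  0.14630469]), 'torque': array([-0.02401333,  0.02503376, -0.02773693]), 'finger_force': 0.0, 'gripper_width': 1.004129110492539} 0.0187
```

```bash
python3 - <<'E'
import cv2,numpy as np
t=cv2.imread("pics/top0.png");s=cv2.imread("pics/scene0.png")
cv2.imwrite("pics/a.png",np.vstack([cv2.resize(t[100:310,190:450],(780,630))[:,:],])[:600])
cv2.imwrite("pics/b.png",cv2.resize(s[120:290,180:440],(795,520)))
P=np.load("top0.npz")["P"]
for px in [(320,200),(354,204),(390,204),(230,215),(243,274),(390,288),(295,178),(350,225)]: print(px,P[px[1],px[0]].round(3))
E
```

```text
(320, 200) [ 0.525 -0.008  0.037]
(354, 204) [ 0.513 -0.117  0.035]
(390, 204) [ 0.516 -0.238  0.015]
(230, 215) [0.474 0.282 0.018]
(243, 274) [ 0.283  0.239 -0.002]
(390, 288) [ 0.245 -0.235  0.022]
(295, 178) [0.58  0.068 0.148]
(350, 225) [ 0.446 -0.107  0.017]
```

View pics/a.png

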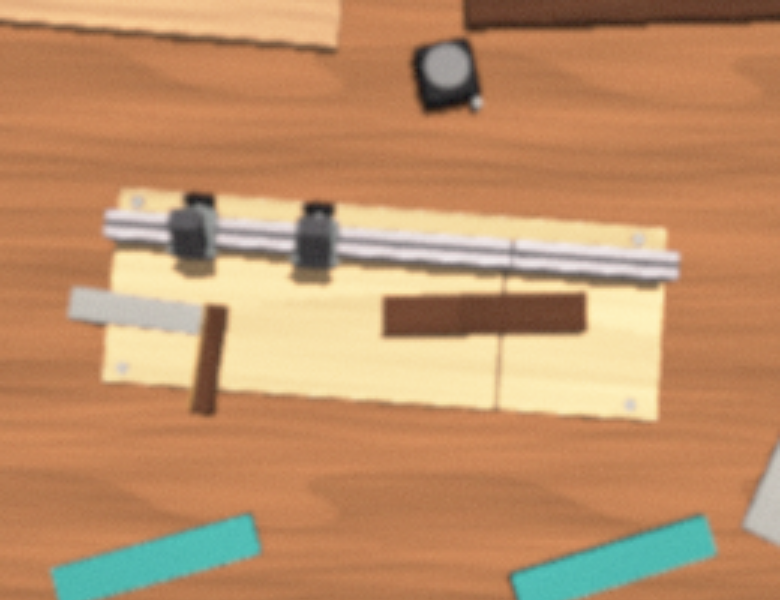

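View pics/b.png

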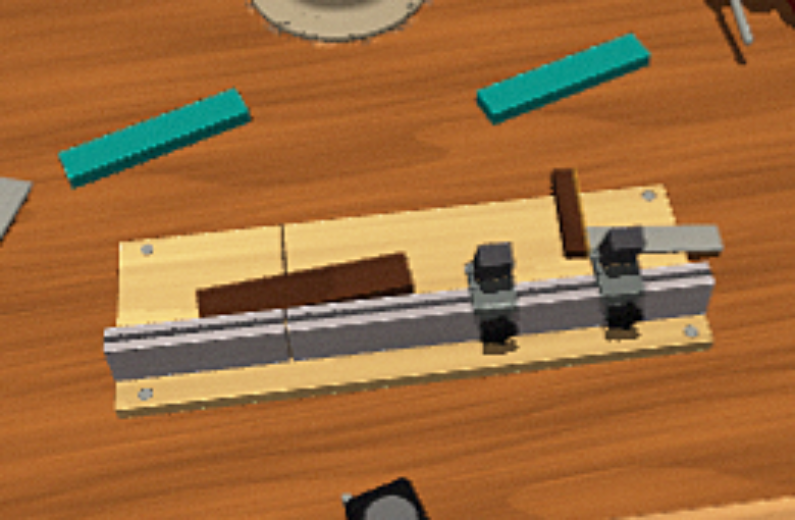

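The top crop shows the dark board on the jig's base (full image about 318–390, 196–213). The two teal bars in front of the jig are look-alikes of the wrong colour. The slot is at crop x≈505, so the near stop is the one at crop (317,240) and the far stop is at (193,235). Both arms are up.

```bash
cat > fit.py <<'E'
from h import *
def rect(pts):
    (c,s,a)=cv2.minAreaRect(pts.astype(np.float32)*1000); return np.round(c,1),np.round(s,1),round(a,2)
E
python3 - <<'E'
from fit import *
for c in("top","scene"):
    P=np.load(f"{c}0.npz")["P"].reshape(-1,3); P=P[~np.isnan(P).any(1)]
    reg=(P[:,0]>.35)&(P[:,0]<.72)&(abs(P[:,1])<.4)
    Q=P[reg]
    b=Q[abs(Q[:,2]-.018)<.006]; f=Q[(abs(Q[:,2]-.073)<.004)]
    print(c,"base",len(b),rect(b),"med z",np.median(b[:,2]));print("fence",len(f),rect(f),np.median(f[:,2]))
    # fence direction by line fit
    v=np.polyfit(f[:,1],f[:,0],1);print("fit x=",v, "yaw",-np.arctan(v[0]))
    w=Q[Q[:,2]>.1]; print("high",len(w))
    for g in (w[w[:,1]<.12],w[w[:,1]>=.12]): print(g.min(0).round(3),g.max(0).round(3),g.mean(0).round(3))
im=get_image("top");P=cloud(im)
for c in cut_out("top","board"):
    m=c["mask"]; q=P[m]; q=q[~np.isnan(q).any(1)]; z=q[:,2]; print(c["score"],c["box"],np.median(z)); q=q[abs(z-.038)<.006]
    if len(q)>50: print(rect(q))
for c in cut_out("top","try_square"):
    q=P[c["mask"]]; print("sq",np.nanmin(q,0).round(3),np.nanmax(q,0).round(3))
E
```

```text
Traceback (most recent call last):
  File "fit.py", line 3, in rect
    (c,s,a)=cv2.minAreaRect(pts.astype(np.float32)*1000); return np.round(c,1),np.round(s,1),round(a,2)
            ~~~~~~~~~~~~~~~^^^^^^^^^^^^^^^^^^^^^^^^^^^^^
cv2.error: OpenCV(4.12.0) /io/opencv/modules/imgproc/src/convhull.cpp:143: error: (-215:Assertion failed) total >= 0 && (depth == CV_32F || depth == CV_32S) in function 'convexHull'
```

```bash
sed -i 's/pts.astype(np.float32)\*1000/np.ascontiguousarray(pts[:,:2]*1000,dtype=np.float32)/' fit.py
python3 - <<'E'
from fit import *
for c in("top","scene"):
    P=np.load(f"{c}0.npz")["P"].reshape(-1,3); P=P[~np.isnan(P).any(1)]
    reg=(P[:,0]>.35)&(P[:,0]<.72)&(abs(P[:,1])<.4)
    Q=P[reg]
    b=Q[abs(Q[:,2]-.018)<.006]; f=Q[(abs(Q[:,2]-.073)<.004)]
    print(c,"base",len(b),rect(b),"med z",np.median(b[:,2]));print("fence",len(f),rect(f),np.median(f[:,2]))
    v=np.polyfit(f[:,1],f[:,0],1);print("fit x=",v, "yaw",-np.arctan(v[0]))
    w=Q[Q[:,2]>.1]; print("high",len(w))
    for g in (w[w[:,1]<.12],w[w[:,1]>=.12]): print(g.min(0).round(3),g.max(0).round(3),g.mean(0).round(3))
im=get_image("top");P=cloud(im)
for c in cut_out("top","board"):
    m=c["mask"]; q=P[m]; q=q[~np.isnan(q).any(1)]; z=q[:,2]; print(c["score"],c["box"],np.median(z)); q=q[abs(z-.038)<.006]
    if len(q)>50: print(rect(q))
for c in cut_out("top","try_square"):
    q=P[c["mask"]]; print("sq",np.nanmin(q,0).round(3),np.nanmax(q,0).round(3))
E
```

```text
top base 8232 (array([517.1,  16.8]), array([642.4, 226.3]), 86.4) med z 0.01789158108717659
fence 1410 (array([594.2,  -7.1]), array([599.6,  52.6]), 86.3) 0.07300367824076748
fit x= [0.0687575  0.58382335] yaw -0.06864945777201041
high 351
[0.558 0.056 0.101] [0.599 0.088 0.155] [0.578 0.072 0.134]
[0.563 0.181 0.101] [0.606 0.215 0.153] [0.584 0.196 0.134]
scene base 5666 (array([516.8,  16.2]), array([644.4, 233.1]), 86.54) med z 0.01727220580513622
fence 1424 (array([589.1,  -9.6]), array([596.9,  67.8]), 86.4) 0.07231090636137427
fit x= [0.07307941 0.58697466] yaw -0.07294972610767074
high 272
[0.567 0.055 0.1  ] [0.602 0.087 0.153] [0.59  0.069 0.137]
[0.569 0.18  0.1  ] [0.608 0.213 0.151] [0.595 0.193 0.134]
0.78 [317.1, 195.4, 387.5, 214.3] 0.03752012363289947
(array([ 513.5, -109.6]), array([ 44.1, 216.8]), 1.86)
0.67 [206.7, 272.6, 276.0, 302.0] 0.019477941500386065
0.59 [359.8, 273.7, 426.9, 303.3] 0.01898171115326619
sq [ 0.408  0.168 -0.   ] [0.535 0.344 0.042]
```

```bash
python3 - <<'E'
from fit import *
for c in("top","scene"):
    P=np.load(f"{c}0.npz")["P"].reshape(-1,3); P=P[~np.isnan(P).any(1)]
    f=P[(abs(P[:,2]-.073)<.006)&(P[:,0]>.5)&(P[:,0]<.68)&(abs(P[:,1])<.4)]
    f=f[(f[:,1]<.03)|((f[:,1]>.11)&(f[:,1]<.16))|(f[:,1]>.24)]
    v=np.polyfit(f[:,1],f[:,0],1)
    for _ in range(3):
        k=abs(f[:,0]-np.polyval(v,f[:,1]))<.02; f=f[k]; v=np.polyfit(f[:,1],f[:,0],1)
    r=f[:,0]-np.polyval(v,f[:,1]); print(c,len(f),v,"yaw",-np.arctan(v[0]),"width pct",np.percentile(r,[0,2,98,100]).round(4),"y",f[:,1].min(),f[:,1].max(),rect(f))
    # near stop points in jig axes along
    yaw=-np.arctan(v[0]); ex=np.array([np.cos(yaw),np.sin(yaw)]); ey=np.array([-ex[1],ex[0]])
    w=P[(P[:,2]>.1)&(P[:,0]>.5)&(P[:,0]<.65)&(abs(P[:,1])<.3)]
    o=np.array([np.polyval(v,0),0])
    for g in (w[w[:,1]<.12],w[w[:,1]>=.12]):
        d=g[:,:2]-o; X,Y=d@ex,d@ey; t=g[:,2]>.135
        print("arm x,y rel",np.percentile(X,[2,98]).round(4),np.percentile(Y,[2,98]).round(4),"top",np.percentile(X[t],[2,50,98]).round(4),np.percentile(Y[t],[2,50,98]).round(4),g[:,2].max())
E
```

```text
top 1256 [0.06258682 0.58242019] yaw -0.06250528987910219 width pct [-0.0144 -0.0135  0.0137  0.015 ] y -0.3054584382647024 0.2927614643350692 (array([582.4,  -6.3]), array([599.6,  29.1]), 86.37)
arm x,y rel [-0.0278  0.0118] [0.0561 0.0863] top [-0.0137 -0.0017  0.0119] [0.0562 0.071  0.0865] 0.1548476521794595
arm x,y rel [-0.029   0.0101] [0.1817 0.2128] top [-0.0156 -0.0042  0.0103] [0.1819 0.198  0.2127] 0.1532471736627652
scene 1248 [0.06339536 0.58520735] yaw -0.06331063202188894 width pct [-0.017  -0.0154  0.0136  0.015 ] y -0.3076335912770075 0.2890631983356694 (array([583.7,  -9.7]), array([597.8,  31.9]), 86.31)
arm x,y rel [-0.0152  0.0107] [0.0546 0.0861] top [-0.0089  0.0011  0.011 ] [0.0548 0.0701 0.0862] 0.15262361190575346
arm x,y rel [-0.022   0.0085] [0.1805 0.2113] top [-0.0111 -0.0006  0.0096] [0.1808 0.1953 0.2113] 0.15077456240895004
```

```bash
cat > fr.py <<'E'
from fit import *
import sys
YAW=-0.063; O=np.array([.583,0,0]); F=R.from_euler("z",YAW).as_matrix()  # X across fence (0=its centre, face -14), Y along, mm
def toF(p): return F.T@(np.array(p)-O)*1000
def report(tgt=None):
    s=env.read_state(); M=R.from_quat(s["tcp_rot"]).as_matrix()
    print("t",round(s["clock"],2),"TCP F",toF(s["position"]).round(1),"f",(F.T@s["ft_force"]).round(1),"grip",round(s["gripper_width"],2))
    a=M.T@F[:,1]; print("roll to jig",round(np.arctan2(-a[0],a[1]),3),"tilt",(M[:,2]).round(3))
    if tgt is not None: print("delta",(M.T@(F@(np.array(tgt)/1000)+O-s["position"])*1000).round(1))
if __name__=="__main__": report([float(a) for a in sys.argv[1:4]] if len(sys.argv)>3 else None)
E
python3 fr.py 40 70 250; python3 -c "
from fr import *
im=get_image('scene');P=cloud(im)
for c in cut_out('scene','glue_bottle')[:2]:
    q=P[c['mask']]; print(c['score'],np.nanmedian(q,0).round(3),np.nanmax(q,0).round(3))
for c in cut_out('scene','tape_measure')[:2]:
    q=P[c['mask']]; print(c['score'],toF(np.nanmedian(q,0)))
"
```

```text
t 0.85 TCP F [-333.4  644.4  198.7] f [0.2 0.6 0.9] grip 1.0
roll to jig -0.35 tilt [ 0. -0. -1.]
delta [-547.6 -411.7  -51.3]
0.78 [0.539 0.513 0.093] [0.558 0.546 0.177]
0.97 [209.12153966 -57.392086    32.76680776]
0.46 [ 7.05134979 69.34807999 82.80640413]
```

Call:
step_arm(deltas=[{"dx": 0, "dy": 0, "dz": -50, "roll": -0.14, "fingers": 0}, {"dx": -40, "dy": -30, "dz": -62, "roll": -0.28, "fingers": 0}, {"dx": -80, "dy": -60, "dz": -62, "roll": -0.35, "fingers": 0}, {"dx": -120, "dy": -90, "dz": -62, "roll": -0.35, "fingers": 0}, {"dx": -160, "dy": -120, "dz": -62, "roll": -0.35, "fingers": 0}])

```text
clock: 1.5
position: [0.3895, 0.4894, 0.261]
tcp_rot: [0.031, 1.0, 0.0, 0.0]
ft_force: [1.7, 0.2, -0.9]
gripper_width: 0.146
finger_force: 0.0
```

```bash
python3 fr.py 40 70 250
```

```text
t 1.5 TCP F [-224.   476.2  261. ] f [ 1.7  0.3 -0.9] grip 0.15
roll to jig 0.0 tilt [ 0.001  0.    -1.   ]
delta [-263.8 -406.3   10.9]
```

Call:
step_arm(deltas=[{"dx": -26, "dy": -41, "dz": 0, "roll": 0, "fingers": 0}, {"dx": -52, "dy": -82, "dz": 0, "roll": 0, "fingers": 0}, {"dx": -79, "dy": -122, "dz": 0, "roll": 0, "fingers": 0}, {"dx": -105, "dy": -163, "dz": 0, "roll": 0, "fingers": 0}, {"dx": -131, "dy": -203, "dz": 0, "roll": 0, "fingers": 0}])

```text
clock: 2.0
position: [0.5074, 0.2785, 0.261]
tcp_rot: [0.031, 1.0, 0.0, 0.0]
ft_force: [1.2, 0.1, -0.2]
gripper_width: -0.001
finger_force: 0.0
```

Call:
step_arm(deltas=[{"dx": -26, "dy": -41, "dz": 0, "roll": 0, "fingers": 0}, {"dx": -52, "dy": -82, "dz": 0, "roll": 0, "fingers": 0}, {"dx": -79, "dy": -122, "dz": 0, "roll": 0, "fingers": 0}, {"dx": -105, "dy": -163, "dz": 0, "roll": 0, "fingers": 0}, {"dx": -132, "dy": -203, "dz": 0, "roll": 0, "fingers": 0}])

```text
clock: 2.5
position: [0.6263, 0.0675, 0.261]
tcp_rot: [0.031, 1.0, 0.0, 0.0]
ft_force: [0.5, 0.5, -0.3]
gripper_width: -0.001
finger_force: 0.0
```

```bash
python3 fr.py 40 70 115; python3 -c "
from fr import *
s=env.read_state();im=get_image('wrist');cv2.imwrite('pics/w1.png',im['frame'])
P=cloud(im,s);q=P.reshape(-1,3);q=q[~np.isnan(q).any(1)];q=(q-O)@F*1000
w=q[(q[:,2]>100)&(q[:,2]<165)&(q[:,0]<60)]
for lo,hi in((20,120),(150,240)):
    g=w[(w[:,1]>lo)&(w[:,1]<hi)]
    if len(g): print(len(g),np.percentile(g,[1,50,99],axis=0).round(1))
f=q[(abs(q[:,2]-73)<4)&(abs(q[:,0])<25)]; print('fence',np.percentile(f,[1,50,99],axis=0).round(1),np.polyfit(f[:,1],f[:,0],1))
"
```

```text
t 2.5 TCP F [ 39.   70.1 261. ] f [ 0.5  0.5 -0.3] grip -0.0
roll to jig 0.0 tilt [ 0.  0. -1.]
delta [-1.00e+00 -1.00e-01  1.46e+02]
2019 [[-32.3  55.2 101. ]
 [-11.1  70.8 142.9]
 [  9.4  86.3 150.8]]
2416 [[-31.8 180.  101.1]
 [-11.6 192.  141.8]
 [  8.2 211.8 151.4]]
fence [[ -16.4 -246.8   71.3]
 [  -2.8  -33.2   73.5]
 [  11.7  287.1   75.5]] [ 1.61134930e-04 -2.53148122e+00]
```

Call:
step_arm(deltas=[{"dx": -4, "dy": 0, "dz": 45, "roll": 0, "fingers": 0}, {"dx": -4, "dy": 0, "dz": 90, "roll": 0, "fingers": 0}, {"dx": -4, "dy": 0, "dz": 135, "roll": 0, "fingers": 0}, {"dx": -4, "dy": 0, "dz": 156, "roll": 0, "fingers": 0}, {"dx": -4, "dy": 0, "dz": 156, "roll": 0, "fingers": 0}])

```text
clock: 3.05
position: [0.6274, 0.0692, 0.1015]
tcp_rot: [0.031, 1.0, -0.001, -0.003]
ft_force: [0.2, -0.3, 0.5]
gripper_width: 0.002
finger_force: 0.0
```

Call:
step_arm(deltas=[{"dx": 12, "dy": 0, "dz": 0, "roll": 0, "fingers": 0}, {"dx": 24, "dy": 0, "dz": 0, "roll": 0, "fingers": 0}, {"dx": 36, "dy": 0, "dz": 0, "roll": 0, "fingers": 0}, {"dx": 48, "dy": 0, "dz": 0, "roll": 0, "fingers": 0}, {"dx": 60, "dy": 0, "dz": 0, "roll": 0, "fingers": 0}])

```text
clock: 3.55
position: [0.5687, 0.0732, 0.1056]
tcp_rot: [0.031, 1.0, 0.0, 0.001]
ft_force: [0.4, 0.7, 1.0]
gripper_width: 0.003
finger_force: 0.5
```

```bash
python3 fr.py -80 70 105
```

```text
t 3.55 TCP F [-18.9  72.1 105.6] f [0.4 0.7 1. ] grip 0.0
roll to jig 0.0 tilt [ 0.001  0.    -1.   ]
delta [61.1 -2.1  0.5]
```

Call:
step_arm(deltas=[{"dx": 14, "dy": -2, "dz": 0, "roll": 0, "fingers": 0}, {"dx": 28, "dy": -2, "dz": 0, "roll": 0, "fingers": 0}, {"dx": 42, "dy": -2, "dz": 0, "roll": 0, "fingers": 0}, {"dx": 53, "dy": -2, "dz": 0, "roll": 0, "fingers": 0}, {"dx": 53, "dy": -2, "dz": 0, "roll": 0, "fingers": 0}])

```text
clock: 4.05
position: [0.5146, 0.0744, 0.1048]
tcp_rot: [0.031, 1.0, -0.0, -0.001]
ft_force: [0.3, -0.2, -0.1]
gripper_width: -0.0
finger_force: 0.0
```

```bash
cat > look.py <<'E'
from fr import *
import sys
report(); im=get_image('scene');cv2.imwrite(f'pics/{sys.argv[1]}.png',cv2.resize(im['frame'][130:290,220:440],(770,560)))
E
python3 look.py s2
```

```text
t 4.05 TCP F [-73.   69.9 104.8] f [ 0.3 -0.2 -0.1] grip -0.0
roll to jig 0.001 tilt [-0.002 -0.    -1.   ]
```

View pics/s2.png

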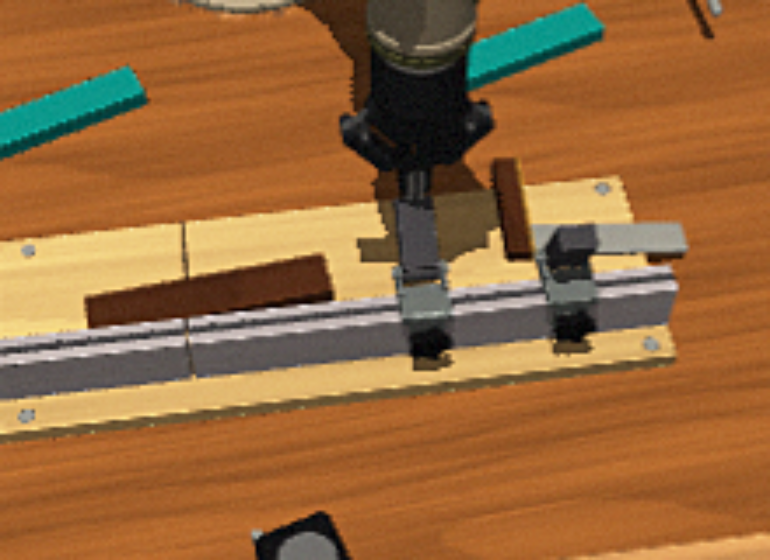

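The near arm is almost level, pointing to the robot at crop (418,230). The far arm is still up. Next I push the near arm down from above.

Call:
step_arm(deltas=[{"dx": 0, "dy": 0, "dz": 11, "roll": 0, "fingers": 0}, {"dx": 0, "dy": 0, "dz": 22, "roll": 0, "fingers": 0}, {"dx": 0, "dy": 0, "dz": 33, "roll": 0, "fingers": 0}, {"dx": 0, "dy": 0, "dz": 44, "roll": 0, "fingers": 0}, {"dx": 0, "dy": 0, "dz": 55, "roll": 0, "fingers": 0}])

```text
clock: 4.6
position: [0.5166, 0.0743, 0.0483]
tcp_rot: [0.031, 1.0, -0.0, -0.0]
ft_force: [0.2, 0.8, 1.3]
gripper_width: 0.004
finger_force: 0.4
```

Call:
step_arm(deltas=[{"dx": -1, "dy": 0, "dz": 4, "roll": 0, "fingers": 0}, {"dx": -5, "dy": 0, "dz": 8, "roll": 0, "fingers": 0}, {"dx": -10, "dy": 0, "dz": 11, "roll": 0, "fingers": 0}, {"dx": -14, "dy": 0, "dz": 11, "roll": 0, "fingers": 0}, {"dx": -17, "dy": 0, "dz": 11, "roll": 0, "fingers": 0}])

```text
clock: 5.1
position: [0.5332, 0.0731, 0.0386]
tcp_rot: [0.031, 1.0, -0.0, -0.001]
ft_force: [-5.5, 0.1, -1.6]
gripper_width: -0.004
finger_force: 2.3
```

```bash
python3 fr.py -49 70 40
```

```text
t 5.1 TCP F [-54.3  69.8  38.6] f [-5.5 -0.3 -1.6] grip -0.0
roll to jig 0.0 tilt [-0.002 -0.    -1.   ]
delta [-5.3  0.2 -1.4]
```

Call:
step_arm(deltas=[{"dx": -1, "dy": 0, "dz": 0, "roll": 0, "fingers": 0}, {"dx": -2, "dy": 0, "dz": 0, "roll": 0, "fingers": 0}, {"dx": -3, "dy": 0, "dz": 0, "roll": 0, "fingers": 0}, {"dx": -3, "dy": 0, "dz": 0, "roll": 0, "fingers": 0}, {"dx": -3, "dy": 0, "dz": 0, "roll": 0, "fingers": 0}])

```text
clock: 5.6
position: [0.5353, 0.0729, 0.0385]
tcp_rot: [0.031, 1.0, -0.0, -0.001]
ft_force: [-5.0, -0.5, -3.6]
gripper_width: -0.001
finger_force: 2.5
```

```bash
python3 fr.py -49 70 40
```

```text
t 5.6 TCP F [-52.2  69.8  38.5] f [-5.  -0.8 -3.6] grip -0.0
roll to jig 0.0 tilt [-0.002 -0.    -1.   ]
delta [-3.2  0.2 -1.5]
```

Call:
step_arm(deltas=[{"dx": -1, "dy": 0, "dz": 0, "roll": 0, "fingers": 0}, {"dx": -2, "dy": 0, "dz": 0, "roll": 0, "fingers": 0}, {"dx": -3, "dy": 0, "dz": 0, "roll": 0, "fingers": 0}, {"dx": -4, "dy": 0, "dz": 0, "roll": 0, "fingers": 0}, {"dx": -4, "dy": 0, "dz": 0, "roll": 0, "fingers": 0}])

```text
clock: 6.1
position: [0.5367, 0.0727, 0.0377]
tcp_rot: [0.031, 1.0, -0.001, -0.003]
ft_force: [-11.2, 1.7, -6.0]
gripper_width: -0.004
finger_force: 4.9
```

```bash
python3 fr.py -49 70 40
```

```text
t 6.1 TCP F [-50.8  69.6  37.7] f [-11.2   1.   -6. ] grip -0.0
roll to jig 0.001 tilt [-0.007 -0.001 -1.   ]
delta [-1.8  0.4 -2.3]
```

Call:
step_arm(deltas=[{"dx": -1, "dy": 0, "dz": 0, "roll": 0, "fingers": 0}, {"dx": -2, "dy": 0, "dz": 0, "roll": 0, "fingers": 0}, {"dx": -3, "dy": 0, "dz": 0, "roll": 0, "fingers": 0}, {"dx": -4, "dy": 0, "dz": 0, "roll": 0, "fingers": 0}, {"dx": -4, "dy": 0, "dz": 0, "roll": 0, "fingers": 0}])

```text
clock: 6.6
position: [0.537, 0.0726, 0.0372]
tcp_rot: [0.031, 1.0, -0.001, -0.007]
ft_force: [-17.7, 3.5, -3.8]
gripper_width: 0.002
finger_force: 9.2
```

```bash
python3 fr.py -49 70 40
```

```text
t 6.6 TCP F [-50.5  69.5  37.2] f [-17.8   2.4  -3.8] grip 0.0
roll to jig 0.002 tilt [-0.013 -0.002 -1.   ]
delta [-1.5  0.5 -2.8]
```

Call:
step_arm(deltas=[{"dx": 20, "dy": 0, "dz": 0, "roll": 0, "fingers": 0}, {"dx": 60, "dy": -5, "dz": -20, "roll": 0, "fingers": 0}, {"dx": 70, "dy": -45, "dz": -40, "roll": 0, "fingers": 0}, {"dx": 75, "dy": -90, "dz": -40, "roll": 0, "fingers": 0}, {"dx": 75, "dy": -138, "dz": -40, "roll": 0, "fingers": 0}])

```text
clock: 7.1
position: [0.4625, -0.061, 0.0801]
tcp_rot: [0.03, 1.0, 0.0, 0.002]
ft_force: [1.6, -0.4, 0.3]
gripper_width: 0.002
finger_force: 0.0
```

```bash
python3 fr.py -115 -114 26; cat > bd.py <<'E'
from fr import *
im=get_image('top');P=cloud(im)
def J(m,zlo,zhi):
    q=P[m]; q=q[~np.isnan(q).any(1)]; q=q[(q[:,2]>zlo)&(q[:,2]<zhi)]; q=(q-O)@F*1000; return q
for c in cut_out('top','board')[:4]:
    q=J(c['mask'],.031,.046)
    if len(q)>60: print("board F",round(c['score'],2),rect(q/1000))
q=J(np.ones((400,640),bool),.02,.16)
for lo,hi in((50,91),(178,216)):
    g=q[(q[:,1]>lo)&(q[:,1]<hi)&(q[:,0]>-60)&(q[:,0]<40)]; print("stop",lo,np.percentile(g,[1,50,99],axis=0).round(0)[:,[0,2]].tolist())
E
python3 bd.py; python3 look.py s3
```

```text
t 7.1 TCP F [-116.4  -68.5   80.1] f [ 1.7 -0.3  0.3] grip 0.0
roll to jig 0.003 tilt [ 0.005 -0.    -1.   ]
delta [ -1.  -45.5  54.1]
board F 0.62 (array([-130.5,  182.9]), array([ 34.5, 113.8]), 86.75)
board F 0.57 (array([ -61.5, -112.2]), array([ 42.3, 219.6]), 4.22)
stop 50 [[-53.0, 20.0], [-5.0, 83.0], [37.0, 99.0]]
stop 178 [[-54.0, 20.0], [-9.0, 110.0], [37.0, 152.0]]
t 7.2 TCP F [-116.9  -75.1   79.7] f [0.4 0.2 0.6] grip 0.0
roll to jig -0.01 tilt [ 0.003 -0.003 -1.   ]
```

View pics/s3.png

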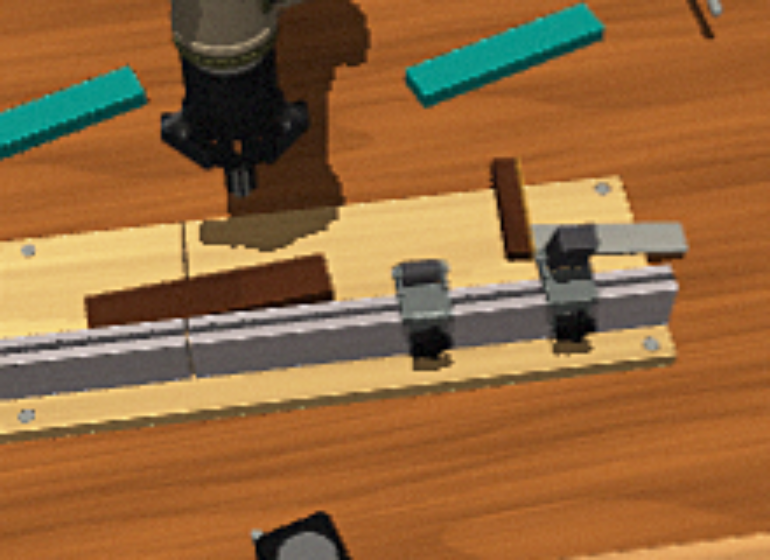

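The near arm now hangs down at crop (422,275) and the far arm is still up. The dark board at crop (90–330, 255–325) is untouched. Its colour and place on the jig mark it as the one meant, since the teal bars lie on the bench.

Call:
step_arm(deltas=[{"dx": 2, "dy": -38, "dz": 10, "roll": 0.01, "fingers": 0}, {"dx": 2, "dy": -38, "dz": 40, "roll": 0.01, "fingers": 0}, {"dx": 2, "dy": -38, "dz": 54, "roll": 0.01, "fingers": 0}, {"dx": -5, "dy": -38, "dz": 54, "roll": 0.01, "fingers": 0}, {"dx": -14, "dy": -38, "dz": 54, "roll": 0.01, "fingers": 0}])

```text
clock: 7.75
position: [0.4741, -0.0983, 0.025]
tcp_rot: [0.036, 0.999, 0.0, 0.0]
ft_force: [0.2, 0.5, 0.4]
gripper_width: -0.001
finger_force: 0.0
```

```bash
python3 fr.py -75 -112 26
```

```text
t 7.75 TCP F [-102.5 -105.    25. ] f [0.2 0.5 0.4] grip -0.0
roll to jig -0.008 tilt [ 0.001  0.    -1.   ]
delta [-27.5  -6.8  -1. ]
```

Call:
step_arm(deltas=[{"dx": 0, "dy": -6, "dz": 0, "roll": -0.008, "fingers": 0}, {"dx": -6, "dy": -6, "dz": 0, "roll": -0.008, "fingers": 0}, {"dx": -12, "dy": -6, "dz": 0, "roll": -0.008, "fingers": 0}, {"dx": -18, "dy": -6, "dz": 0, "roll": -0.008, "fingers": 0}, {"dx": -24, "dy": -6, "dz": 0, "roll": -0.008, "fingers": 0}])

```text
clock: 8.25
position: [0.4969, -0.107, 0.0249]
tcp_rot: [0.032, 0.999, 0.0, 0.0]
ft_force: [0.6, 0.0, 0.4]
gripper_width: 0.0
finger_force: 0.0
```

Call:
step_arm(deltas=[{"dx": -2, "dy": 0, "dz": 0, "roll": 0, "fingers": 0}, {"dx": -4, "dy": 0, "dz": 0, "roll": 0, "fingers": 0}, {"dx": -6, "dy": 0, "dz": 0, "roll": 0, "fingers": 0}, {"dx": -6, "dy": 0, "dz": 0, "roll": 0, "fingers": 0}])

```text
clock: 8.65
position: [0.5024, -0.1074, 0.0247]
tcp_rot: [0.032, 0.999, -0.0, 0.0]
ft_force: [-0.2, -0.1, -0.4]
gripper_width: -0.003
finger_force: 0.0
```

```bash
python3 fr.py -72 -112 26;python3 bd.py
```

```text
t 8.65 TCP F [ -73.7 -112.2   24.7] f [-0.2 -0.1 -0.4] grip -0.0
roll to jig -0.002 tilt [ 0. -0. -1.]
delta [-1.7  0.2 -1.3]
board F 0.58 (array([-70.4, -38.1]), array([41.9, 64.1]), 4.21)
stop 50 [[-54.0, 20.0], [-6.0, 83.0], [37.0, 99.0]]
stop 178 [[-49.0, 20.0], [-8.0, 110.0], [37.0, 152.0]]
```

```bash
python3 look.py s4
```

```text
t 8.75 TCP F [ -74.1 -112.2   24.6] f [-0.7  0.4  0.6] grip -0.0
roll to jig -0.002 tilt [-0. -0. -1.]
```

View pics/s4.png

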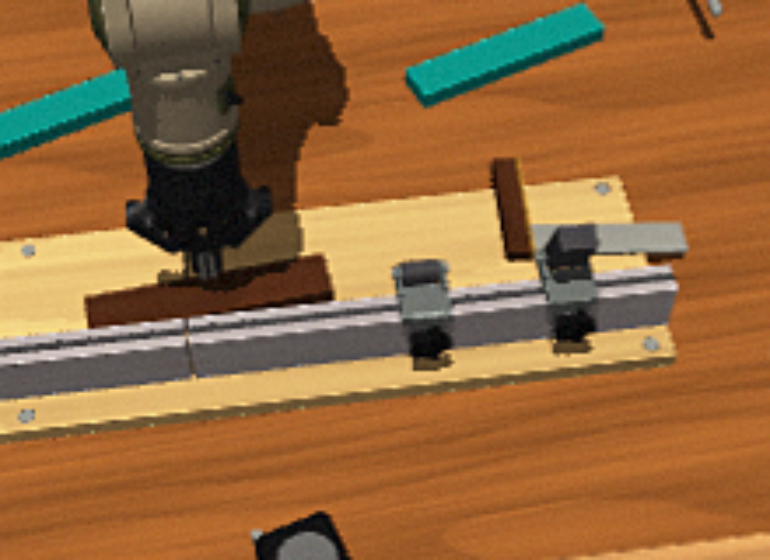

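```bash
python3 - <<'E'
from fr import *
im=get_image('scene');s=env.read_state();P=cloud(im);q=(P-O)@F*1000
uv=proj(im,s["position"])[0];print(uv, "crop",(uv-[220,130])*3.5)
u=int(round(uv[0]))
for v in range(int(uv[1])-14,int(uv[1])+12,1): print(v,q[v,u].round(0),end=' | ')
E
```

```text
[279.66710881 212.50581867] crop [208.83488085 288.77036534]
198 [ -63. -104.  112.] | 199 [ -61. -105.  110.] | 200 [ -61. -105.  106.] | 201 [ -59. -105.  103.] | 202 [ -62. -106.   95.] | 203 [ -61. -106.   91.] | 204 [ -62. -107.   85.] | 205 [ -63. -107.   78.] | 206 [ -62. -108.   74.] | 207 [ -64. -108.   67.] | 208 [ -58. -108.   69.] | 209 [ -78. -110.   38.] | 210 [ -77. -110.   34.] | 211 [ -69. -110.   39.] | 212 [ -64. -110.   41.] | 213 [ -64. -111.   36.] | 214 [ -61. -111.   34.] | 215 [ -57. -112.   34.] | 216 [ -51. -112.   38.] | 217 [ -45. -112.   40.] | 218 [ -43. -112.   38.] | 219 [ -42. -113.   35.] | 220 [ -11. -111.   73.] | 221 [  -7. -112.   74.] | 222 [  -5. -112.   71.] | 223 [  -2. -112.   71.] |
```

```bash
python3 - <<'E'
from fr import *
im=get_image('scene');P=cloud(im);q=(P-O)@F*1000
cv2.imwrite("pics/s5.png",cv2.resize(im["frame"][170:240,240:340],(800,560),interpolation=cv2.INTER_CUBIC))
for v in range(196,218): print(v,[tuple(q[v,u].round(0).astype(int)[[0,2]].tolist()) for u in range(270,288,2)])
E
```

```text
196 [(-78, 108), (-57, 134), (-58, 132), (-59, 129), (-146, 19), (-57, 130), (-55, 131), (-70, 111), (-69, 112)]
197 [(-69, 114), (-55, 132), (-54, 132), (-56, 129), (-82, 95), (-57, 125), (-55, 126), (-66, 112), (-63, 114)]
198 [(-66, 114), (-68, 110), (-53, 129), (-55, 125), (-77, 96), (-63, 112), (-62, 112), (-67, 106), (-61, 112)]
199 [(-61, 116), (-68, 105), (-60, 114), (-60, 113), (-72, 97), (-62, 109), (-58, 113), (-66, 102), (-59, 109)]
200 [(-58, 115), (-69, 99), (-61, 108), (-61, 107), (-71, 94), (-63, 103), (-59, 107), (-127, 19), (-60, 103)]
201 [(-61, 106), (-66, 98), (-59, 106), (-61, 103), (-68, 92), (-61, 101), (-59, 102), (-127, 14), (-125, 15)]
202 [(-125, 18), (-125, 17), (-61, 99), (-57, 103), (-64, 93), (-63, 94), (-65, 89), (-121, 16), (-119, 17)]
203 [(-121, 19), (-116, 24), (-119, 19), (-65, 88), (-63, 89), (-61, 90), (-67, 81), (-118, 14), (-114, 18)]
204 [(-119, 16), (-115, 20), (-116, 18), (-66, 81), (-60, 88), (-61, 86), (-66, 78), (-112, 17), (-114, 13)]
205 [(-113, 18), (-114, 16), (-116, 12), (-65, 78), (-63, 79), (-59, 84), (-65, 75), (-107, 18), (-105
[... 564 characters left out ...]
(-75, 35), (-73, 36), (-71, 38), (-71, 36), (-69, 38), (-69, 37), (-69, 36)]
212 [(-71, 37), (-71, 37), (-68, 39), (-68, 38), (-68, 37), (-66, 38), (-67, 36), (-65, 37), (-64, 38)]
213 [(-65, 40), (-66, 37), (-65, 38), (-67, 33), (-62, 40), (-61, 39), (-59, 41), (-59, 40), (-58, 41)]
214 [(-61, 40), (-62, 38), (-61, 38), (-60, 38), (-61, 36), (-59, 38), (-57, 39), (-56, 39), (-58, 35)]
215 [(-61, 35), (-59, 36), (-58, 36), (-57, 37), (-57, 36), (-54, 38), (-54, 38), (-54, 37), (-54, 36)]
216 [(-56, 36), (-56, 35), (-55, 35), (-54, 35), (-52, 37), (-51, 38), (-51, 37), (-48, 39), (-50, 35)]
217 [(-51, 38), (-50, 39), (-49, 39), (-50, 36), (-46, 41), (-46, 40), (-47, 37), (-44, 40), (-45, 37)]
```

View pics/s5.png

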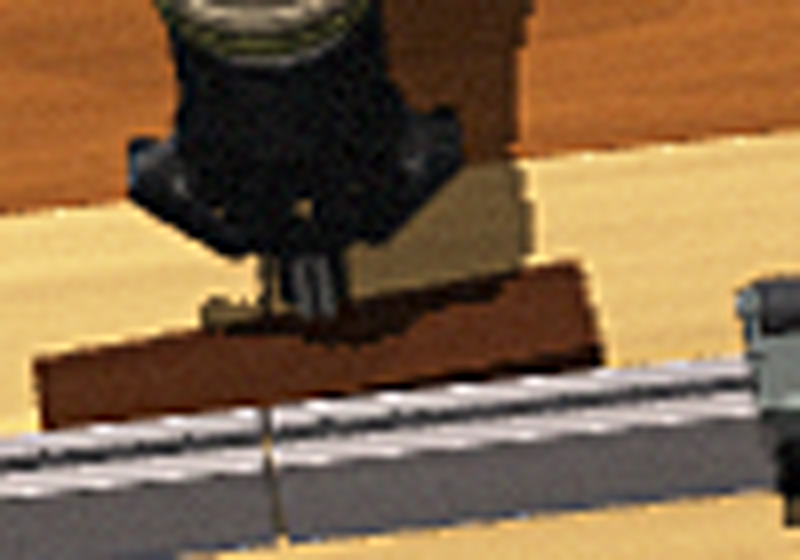

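The board has not moved. The enlarged crop shows the finger ends hovering above it, at about z≈60 mm by depth, though the TCP reads 25 mm. So the real finger ends sit roughly 34 mm above the reported TCP. I'll back off and descend in small steps while watching the force.

Call:
step_arm(deltas=[{"dx": 20, "dy": 0, "dz": 0, "roll": 0, "fingers": 0}, {"dx": 40, "dy": 0, "dz": 0, "roll": 0, "fingers": 0}, {"dx": 40, "dy": 0, "dz": 5, "roll": 0, "fingers": 0}, {"dx": 40, "dy": 0, "dz": 5, "roll": 0, "fingers": 0}])

```text
clock: 9.3
position: [0.4624, -0.1048, 0.0194]
tcp_rot: [0.032, 0.999, 0.0, -0.0]
ft_force: [0.5, -0.3, 0.3]
gripper_width: -0.001
finger_force: 0.0
```

```bash
cat > tip.py <<'E'
from fr import *
report()
im=get_image('scene');s=env.read_state();P=cloud(im);q=(P-O)@F*1000; t=toF(s["position"])
m=(abs(q[...,1]-t[1])<14)&(abs(q[...,0]-t[0]-11)<8)&(q[...,2]>t[2]+-15)&(q[...,2]<t[2]+100)&(q[...,2]>45)
print("finger z pct",np.percentile(q[m][:,2],[0,2,5,20]).round(0),m.sum())
E
python3 tip.py; python3 - <<'E'
from fr import *
s=env.read_state();im=get_image('wrist');cv2.imwrite('pics/w2.png',im['frame'])
print(proj(im,s["position"],s), T(im,s)[:3,3], np.array(im['hand_eye']).round(3).tolist())
P=cloud(im,s);q=(P-O)@F*1000; t=toF(s["position"])
m=(abs(q[...,1]-t[1])<16)&(abs(q[...,0]-t[0])<14)
v,u=np.nonzero(m);print(len(v), np.c_[u,v,q[m].round(0)][:: max(1,len(v)//25)])
E
```

```text
t 9.3 TCP F [-113.8 -112.2   19.4] f [ 0.6 -0.3  0.3] grip -0.0
roll to jig -0.002 tilt [-0.  0. -1.]
finger z pct [54. 58. 60. 67.] 93
[[311.54343024 232.84302902]] [ 0.3959786  -0.09939824  0.19525405] [[-0.001, -0.965, -0.261, 0.067], [1.0, -0.001, 0.0, 0.001], [-0.001, -0.261, 0.965, -0.176], [0.0, 0.0, 0.0, 1.0]]
11396 [[ 290.  206. -127. -123.   17.]
 [ 307.  214. -123. -114.   18.]
 [ 329.  221. -119. -103.   18.]
 [ 291.  229. -115. -123.   19.]
 [ 323.  236. -111. -106.   19.]
 [ 299.  244. -125. -117.   63.]
 [ 334.  251. -121. -103.   61.]
 [ 315.  258. -125. -111.   76.]
 [ 342.  264. -121. -100.   73.]
 [ 277.  271. -122. -124.   79.]
 [ 346.  276. -121. -100.   82.]
 [ 353.  284. -126.  -99.   96.]
 [ 360.  289. -126.  -97.   99.]
 [ 319.  294. -121. -109.   94.]
 [ 353.  298. -126. -100.  105.]
 [ 265.  303. -126. -124.  108.]
 [ 274.  307. -126. -122.  109.]
 [ 313.  315. -111. -111.   91.]
 [ 305.  330. -112. -114.  101.]
 [ 305.  345. -107. -114.  100.]
 [ 304.  359. -124. -113.  127.]
 [ 316.  368. -125. -111.  131.]
 [ 292.  377. -126. -116.  135.]
 [ 291.  385. -124. -116.  135.]
 [ 318.  392. -125. -110.  138.]
 [ 325.  399. -125. -109.  140.]]
```

View pics/w2.png

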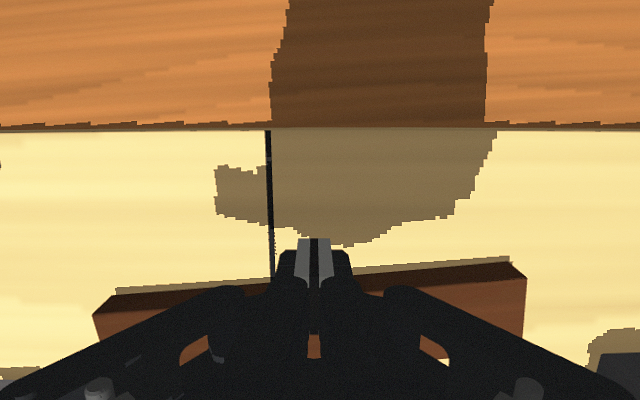

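The wrist view agrees: the finger ends at pixels (296–333, 240) are at z≈53 mm with the TCP at 19 mm. The offset is therefore about 34 mm, and the board at (95–525, 260–340) is still clear ahead. I'll go down gently.

Call:
step_arm(deltas=[{"dx": 0, "dy": 0, "dz": 10, "roll": 0, "fingers": 0}, {"dx": 0, "dy": 0, "dz": 18, "roll": 0, "fingers": 0}, {"dx": 0, "dy": 0, "dz": 22, "roll": 0, "fingers": 0}, {"dx": 0, "dy": 0, "dz": 25, "roll": 0, "fingers": 0}, {"dx": 0, "dy": 0, "dz": 25, "roll": 0, "fingers": 0}])

```text
clock: 9.9
position: [0.4621, -0.1047, -0.0059]
tcp_rot: [0.032, 0.999, 0.0, -0.0]
ft_force: [0.1, -1.0, 0.2]
gripper_width: 0.0
finger_force: 0.0
```

```bash
sed -i 's/>45)/>21)/' tip.py; python3 tip.py
```

```text
t 9.9 TCP F [-114.1 -112.1   -5.9] f [ 0.2 -1.   0.2] grip 0.0
roll to jig -0.002 tilt [-0.001  0.    -1.   ]
finger z pct [22. 29. 33. 42.] 84
```

Call:
step_arm(deltas=[{"dx": -10, "dy": 0, "dz": 1, "roll": 0, "fingers": 0}, {"dx": -18, "dy": 0, "dz": 1, "roll": 0, "fingers": 0}, {"dx": -23, "dy": 0, "dz": 1, "roll": 0, "fingers": 0}, {"dx": -28, "dy": 0, "dz": 1, "roll": 0, "fingers": 0}, {"dx": -32, "dy": 0, "dz": 1, "roll": 0, "fingers": 0}])

```text
clock: 10.45
position: [0.4946, -0.1069, -0.0062]
tcp_rot: [0.032, 0.999, -0.0, -0.0]
ft_force: [-0.6, -0.6, 0.8]
gripper_width: -0.001
finger_force: 0.5
```

```bash
python3 fr.py -70 -112 -6; python3 bd.py
```

```text
t 10.45 TCP F [ -81.5 -112.2   -6.2] f [-0.6 -0.6  0.8] grip -0.0
roll to jig -0.002 tilt [-0. -0. -1.]
delta [-11.5   0.2  -0.2]
board F 0.82 (array([-52.3, -41.8]), array([39.1, 74.1]), 4.22)
stop 50 [[-52.0, 21.0], [-6.0, 83.0], [37.0, 100.0]]
stop 178 [[-53.0, 20.0], [-9.0, 107.0], [37.0, 151.0]]
```

Call:
step_arm(deltas=[{"dx": -3, "dy": 0, "dz": 0, "roll": 0, "fingers": 0}, {"dx": -6, "dy": 0, "dz": 0, "roll": 0, "fingers": 0}, {"dx": -9, "dy": 0, "dz": 0, "roll": 0, "fingers": 0}, {"dx": -11, "dy": 0, "dz": 0, "roll": 0, "fingers": 0}, {"dx": -12, "dy": 0, "dz": 0, "roll": 0, "fingers": 0}])

```text
clock: 11.05
position: [0.506, -0.1076, -0.0063]
tcp_rot: [0.032, 0.999, -0.0, -0.0]
ft_force: [-2.9, 1.3, 2.0]
gripper_width: 0.001
finger_force: 1.5
```

```bash
python3 fr.py -70 -112 -6; python3 bd.py
```

```text
t 11.05 TCP F [ -70.1 -112.2   -6.3] f [-2.9  1.2  2. ] grip 0.0
roll to jig -0.002 tilt [-0.001  0.    -1.   ]
delta [-0.1  0.2 -0.3]
board F 0.71 (array([-36.3, -40.7]), array([43.5, 73.3]), 0.75)
board F 0.2 (array([-35.7, -11.7]), array([ 44.4, 586.8]), 0.02)
stop 50 [[-55.0, 20.0], [-6.0, 83.0], [37.0, 100.0]]
stop 178 [[-56.0, 20.0], [-9.0, 109.0], [37.0, 152.0]]
```

Call:
step_arm(deltas=[{"dx": -1, "dy": 0, "dz": 0, "roll": 0, "fingers": 0}, {"dx": -2, "dy": 0, "dz": 0, "roll": 0, "fingers": 0}, {"dx": -2, "dy": 0, "dz": 0, "roll": 0, "fingers": 0}])

```text
clock: 11.45
position: [0.5059, -0.1076, -0.0064]
tcp_rot: [0.032, 0.999, 0.0, -0.002]
ft_force: [-6.0, 0.3, 4.2]
gripper_width: 0.0
finger_force: 3.2
```

Call:
step_arm(deltas=[{"dx": 25, "dy": 0, "dz": 0, "roll": 0, "fingers": 0}, {"dx": 45, "dy": -20, "dz": -30, "roll": 0, "fingers": 0}, {"dx": 30, "dy": -60, "dz": -40, "roll": 0, "fingers": 0}, {"dx": 0, "dy": -100, "dz": -40, "roll": 0, "fingers": 0}, {"dx": -25, "dy": -142, "dz": -40, "roll": 0, "fingers": 0}])

```text
clock: 11.95
position: [0.526, -0.2529, 0.0349]
tcp_rot: [0.032, 0.999, -0.0, 0.002]
ft_force: [1.6, 0.0, -0.3]
gripper_width: 0.002
finger_force: 0.0
```

```bash
python3 fr.py -36 -255 -6; python3 bd.py
```

```text
t 11.95 TCP F [ -40.9 -255.9   34.9] f [ 1.6  0.1 -0.3] grip 0.0
roll to jig -0.001 tilt [ 0.003 -0.001 -1.   ]
delta [-4.8  1.  40.9]
board F 0.88 (array([ -36.3, -114.2]), array([ 44. , 219.3]), 0.17)
stop 50 [[-48.0, 20.0], [-5.0, 83.0], [37.0, 98.0]]
stop 178 [[-56.0, 20.0], [-9.0, 107.0], [37.0, 151.0]]
```

Call:
step_arm(deltas=[{"dx": -4, "dy": 0, "dz": 15, "roll": 0, "fingers": 0}, {"dx": -4, "dy": 0, "dz": 28, "roll": 0, "fingers": 0}, {"dx": -4, "dy": 0, "dz": 36, "roll": 0, "fingers": 0}, {"dx": -4, "dy": 0, "dz": 41, "roll": 0, "fingers": 0}, {"dx": -4, "dy": 0, "dz": 41, "roll": 0, "fingers": 0}])

```text
clock: 12.55
position: [0.5274, -0.2502, -0.0084]
tcp_rot: [0.032, 0.999, 0.0, -0.001]
ft_force: [-1.0, 0.0, 0.4]
gripper_width: -0.001
finger_force: 0.0
```

```bash
python3 fr.py -36 -240 -6
```

```text
t 12.55 TCP F [ -39.8 -253.2   -8.4] f [-1.  -0.   0.4] grip -0.0
roll to jig -0.0 tilt [-0.002  0.001 -1.   ]
delta [-3.7 13.2 -2.4]
```

Call:
step_arm(deltas=[{"dx": -2, "dy": 8, "dz": -1, "roll": 0, "fingers": 0}, {"dx": -3, "dy": 15, "dz": -1, "roll": 0, "fingers": 0}, {"dx": -3, "dy": 22, "dz": -1, "roll": 0, "fingers": 0}, {"dx": -3, "dy": 29, "dz": -1, "roll": 0, "fingers": 0}, {"dx": -3, "dy": 36, "dz": -1, "roll": 0, "fingers": 0}])

```text
clock: 13.05
position: [0.5336, -0.2151, -0.0059]
tcp_rot: [0.032, 0.999, -0.0, 0.0]
ft_force: [-0.4, -1.0, 1.8]
gripper_width: -0.003
finger_force: 1.2
```

Call:
step_arm(deltas=[{"dx": 0, "dy": 6, "dz": 0, "roll": 0, "fingers": 0}, {"dx": 0, "dy": 11, "dz": 0, "roll": 0, "fingers": 0}, {"dx": 0, "dy": 16, "dz": 0, "roll": 0, "fingers": 0}, {"dx": 0, "dy": 20, "dz": 0, "roll": 0, "fingers": 0}, {"dx": 0, "dy": 20, "dz": 0, "roll": 0, "fingers": 0}])

```text
clock: 13.55
position: [0.5345, -0.1947, -0.0064]
tcp_rot: [0.032, 0.999, 0.0, -0.0]
ft_force: [0.2, 0.4, 0.3]
gripper_width: 0.001
finger_force: 0.0
```

```bash
python3 fr.py -36 -180 -6; python3 bd.py
```

```text
t 13.55 TCP F [ -36.1 -197.3   -6.4] f [0.2 0.4 0.3] grip 0.0
roll to jig -0.001 tilt [-0.     0.001 -1.   ]
delta [-0.1 17.3 -0.4]
board F 0.67 (array([-36.4, -68.4]), array([213.9,  44.8]), 89.97)
stop 50 [[-56.0, 21.0], [-6.0, 83.0], [37.0, 99.0]]
stop 178 [[-53.0, 20.0], [-9.0, 109.0], [37.0, 151.0]]
```

Call:
step_arm(deltas=[{"dx": 0, "dy": 4, "dz": 0, "roll": 0, "fingers": 0}, {"dx": 0, "dy": 7, "dz": 0, "roll": 0, "fingers": 0}, {"dx": 0, "dy": 10, "dz": 0, "roll": 0, "fingers": 0}, {"dx": 0, "dy": 12, "dz": 0, "roll": 0, "fingers": 0}])

```text
clock: 14.05
position: [0.5354, -0.1832, -0.0063]
tcp_rot: [0.032, 0.999, 0.0, -0.0]
ft_force: [-0.6, -0.6, -0.9]
gripper_width: -0.002
finger_force: 0.2
```

Call:
step_arm(deltas=[{"dx": 0, "dy": 1, "dz": 0, "roll": 0, "fingers": 0}, {"dx": 0, "dy": 2, "dz": 0, "roll": 0, "fingers": 0}, {"dx": 0, "dy": 3, "dz": 0, "roll": 0, "fingers": 0}])

```text
clock: 14.35
position: [0.5356, -0.1807, -0.0063]
tcp_rot: [0.032, 0.999, -0.0, 0.0]
ft_force: [0.1, -0.8, -0.7]
gripper_width: -0.003
finger_force: 0.2
```

```bash
python3 fr.py -36 -180 -6; python3 bd.py
```

```text
t 14.35 TCP F [ -36.  -183.3   -6.3] f [ 0.1 -0.8 -0.7] grip -0.0
roll to jig -0.002 tilt [ 0. -0. -1.]
delta [ 0.   3.3 -0.3]
board F 0.72 (array([-36.4, -57.4]), array([217.6,  44.6]), 89.98)
stop 50 [[-56.0, 20.0], [-7.0, 83.0], [37.0, 99.0]]
stop 178 [[-54.0, 20.0], [-9.0, 106.0], [37.0, 152.0]]
```

Call:
step_arm(deltas=[{"dx": 0, "dy": 1, "dz": 0, "roll": 0, "fingers": 0}, {"dx": 0, "dy": 2, "dz": 0, "roll": 0, "fingers": 0}, {"dx": 0, "dy": 3, "dz": 0, "roll": 0, "fingers": 0}, {"dx": 0, "dy": 3, "dz": 0, "roll": 0, "fingers": 0}])

```text
clock: 14.85
position: [0.5358, -0.1775, -0.0063]
tcp_rot: [0.032, 0.999, 0.0, 0.0]
ft_force: [-0.4, 0.3, -0.4]
gripper_width: -0.002
finger_force: 0.0
```

```bash
python3 fr.py -36 -180 -6
```

```text
t 14.85 TCP F [ -36.  -180.1   -6.3] f [-0.4  0.3 -0.4] grip -0.0
roll to jig -0.002 tilt [ 0.  0. -1.]
delta [ 0.   0.1 -0.3]
```

Call:
step_arm(deltas=[{"dx": 0, "dy": 1, "dz": 0, "roll": 0, "fingers": 0}, {"dx": 0, "dy": 2, "dz": 0, "roll": 0, "fingers": 0}, {"dx": 0, "dy": 2, "dz": 0, "roll": 0, "fingers": 0}])

```text
clock: 15.15
position: [0.5357, -0.177, -0.0062]
tcp_rot: [0.033, 0.999, -0.001, 0.0]
ft_force: [-1.0, -5.9, -0.0]
gripper_width: -0.002
finger_force: 2.5
```

```bash
python3 fr.py -36 -180 -6; python3 bd.py
```

```text
t 15.15 TCP F [ -36.  -179.6   -6.2] f [-0.7 -5.9 -0. ] grip -0.0
roll to jig -0.003 tilt [ 0.    -0.001 -1.   ]
delta [-0.1 -0.4 -0.2]
board F 0.65 (array([-36.2, -53.9]), array([217.5,  45.2]), 89.91)
stop 50 [[-55.0, 21.0], [-7.0, 83.0], [37.0, 99.0]]
stop 178 [[-56.0, 20.0], [-9.0, 109.0], [37.0, 152.0]]
```

Call:
step_arm(deltas=[{"dx": 0, "dy": -15, "dz": 0, "roll": 0, "fingers": 0}, {"dx": 5, "dy": -20, "dz": -40, "roll": 0, "fingers": 0}, {"dx": 30, "dy": 0, "dz": -80, "roll": 0, "fingers": 0}, {"dx": 60, "dy": 35, "dz": -105, "roll": 0, "fingers": 0}, {"dx": 85, "dy": 75, "dz": -115, "roll": 0, "fingers": 0}])

```text
clock: 15.75
position: [0.4564, -0.0977, 0.1103]
tcp_rot: [0.034, 0.999, -0.0, 0.002]
ft_force: [0.3, 1.1, -0.1]
gripper_width: -0.002
finger_force: 0.0
```

Call:
step_arm(deltas=[{"dx": 15, "dy": 45, "dz": -10, "roll": 0, "fingers": 0}, {"dx": 15, "dy": 90, "dz": -10, "roll": 0, "fingers": 0}, {"dx": 15, "dy": 120, "dz": -10, "roll": 0, "fingers": 0}, {"dx": 15, "dy": 120, "dz": -10, "roll": 0, "fingers": 0}])

```text
clock: 16.15
position: [0.4502, 0.0279, 0.1187]
tcp_rot: [0.029, 1.0, 0.001, 0.001]
ft_force: [0.1, -0.6, 0.6]
gripper_width: -0.005
finger_force: 0.0
```

```bash
python3 - <<'E'
from fr import *
report()
s=env.read_state();im=get_image('wrist');cv2.imwrite('pics/w3.png',im['frame'])
q=(cloud(im,s)-O)@F*1000; q=q.reshape(-1,3); q=q[~np.isnan(q).any(1)]
b=q[(abs(q[:,2]-38)<4)&(q[:,0]>-75)&(q[:,0]<-8)&(q[:,1]<70)]; print("board",len(b),rect(b/1000),np.percentile(b,[1,99],axis=0).round(1).tolist())
for z0 in (26,34,45,55,65,75):
    a=q[(q[:,2]>z0)&(q[:,2]<z0+8)&(q[:,1]>58)&(q[:,1]<83)&(q[:,0]>-90)&(q[:,0]<-10)]
    if len(a): print("arm face z",z0,len(a),np.percentile(a[:,0],[10,50,90]).round(1))
f=q[(abs(q[:,2]-73)<3)&(abs(q[:,0])<22)&(q[:,1]<40)]; print("fence",np.percentile(f[:,0],[2,98]).round(1))
E
python3 bd.py
```

```text
t 16.15 TCP F [-134.3   19.5  118.7] f [ 0.1 -0.6  0.6] grip -0.01
roll to jig 0.005 tilt [ 0.002  0.002 -1.   ]
board 5506 (array([ -38.4, -131.6]), array([ 46.4, 234.1]), 0.68) [[-61.2, -238.7, 34.3], [-15.8, -20.0, 41.4]]
fence [-17.1   8.3]
board F 0.78 (array([-36.3, -54.8]), array([ 45.2, 218.9]), 0.04)
stop 50 [[-59.0, 21.0], [-8.0, 83.0], [37.0, 98.0]]
stop 178 [[-53.0, 20.0], [-10.0, 108.0], [37.0, 152.0]]
```

View pics/w3.png

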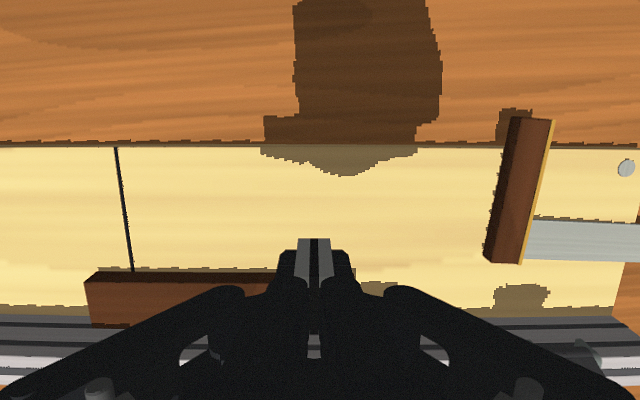

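The wrist view shows only the robot's side: the board's -y part at (85–275, 270–325) and the untouched square. The arm's face is hidden by the gripper, so I'll check it from the top camera with the gripper further out of the way.

```bash
python3 - <<'E'
from fr import *
im=get_image('top'); print("cam F",toF(T(im)[:3,3]).round(0))
q=(cloud(im)-O)@F*1000
m=(q[...,1]>57)&(q[...,1]<84)&(q[...,0]>-70)&(q[...,0]<-10)
v,u=np.nonzero(m)
for r in range(v.min(),v.max()+1):
    k=v==r; a=q[m][k]; print(r,len(a),np.median(a[:,0]).round(1),np.median(a[:,2]).round(1))
for th in(0,.05,.1,.2):
    # front-lower edge of arm at angle th, and front-upper
    c,s_=np.cos(th),np.sin(th); out=[]
    for along,off in((64,11),(0,11)):
        X=-25-(along*s_+off*c); Z=88-(along*c-off*s_); out+=proj(im,F@(np.array([X,70.5,Z])/1000)+O).round(1).tolist()
    print(th,out)
cv2.imwrite('pics/t3.png',cv2.resize(im['frame'][155:225,260:360],(800,560),interpolation=cv2.INTER_CUBIC))
E
```

```text
cam F [-144.   13. 1193.]
182 9 -11.6 83.7
183 9 -14.2 78.5
184 9 -19.2 94.9
185 8 -22.3 95.9
186 9 -25.5 95.6
187 9 -28.4 95.9
188 9 -31.2 94.3
189 9 -33.6 88.8
190 9 -36.7 85.7
191 8 -38.2 70.5
192 9 -38.1 36.6
193 8 -39.4 16.7
194 9 -42.9 17.4
195 9 -46.2 16.5
196 9 -49.7 20.8
197 8 -52.7 18.1
198 8 -56.1 19.1
199 8 -59.3 17.1
200 8 -62.7 18.7
201 8 -65.9 19.6
202 4 -69.5 17.0
0 [[295.1, 191.7], [294.3, 189.7]]
0.05 [[295.1, 192.7], [294.3, 189.7]]
0.1 [[295.0, 193.6], [294.3, 189.7]]
0.2 [[294.8, 195.5], [294.2, 189.6]]
```

View pics/t3.png

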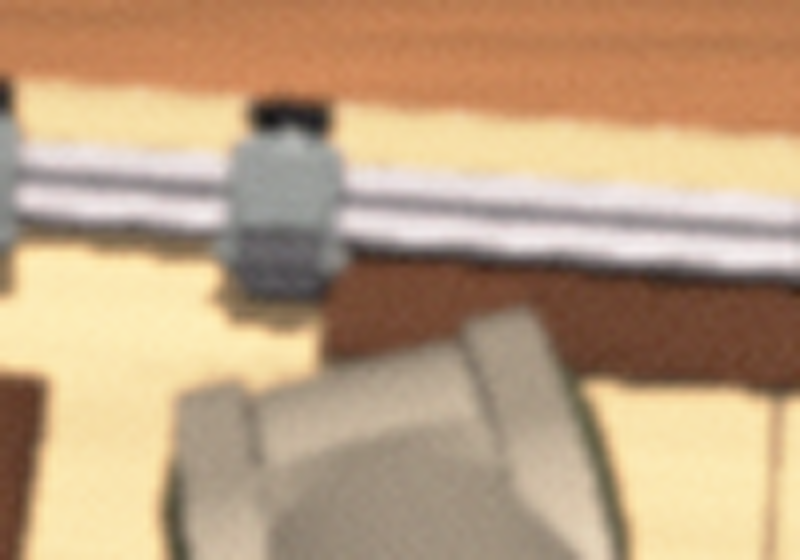

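The top view agrees: the arm's front face is at X≈-38 at both z=70 and z=37, so it hangs vertical, and the board's end meets it at crop (325,290). As a last certainty I'll press the arm once more, lower down, clear of the board's end.

Call:
step_arm(deltas=[{"dx": -25, "dy": 30, "dz": 20, "roll": 0, "fingers": 0}, {"dx": -49, "dy": 57, "dz": 50, "roll": 0, "fingers": 0}, {"dx": -49, "dy": 57, "dz": 85, "roll": 0, "fingers": 0}, {"dx": -49, "dy": 57, "dz": 103, "roll": 0, "fingers": 0}, {"dx": -49, "dy": 57, "dz": 103, "roll": 0, "fingers": 0}])

```text
clock: 16.85
position: [0.5007, 0.0758, 0.0129]
tcp_rot: [0.033, 0.999, -0.001, -0.002]
ft_force: [0.1, 0.2, -0.5]
gripper_width: 0.001
finger_force: 0.0
```

```bash
python3 fr.py -51 77 16
```

```text
t 16.85 TCP F [-86.9  70.5  12.9] f [ 0.1  0.2 -0.5] grip 0.0
roll to jig -0.004 tilt [-0.005 -0.002 -1.   ]
delta [-35.9   6.6  -3.2]
```

Call:
step_arm(deltas=[{"dx": -10, "dy": 7, "dz": -4, "roll": 0, "fingers": 0}, {"dx": -20, "dy": 7, "dz": -4, "roll": 0, "fingers": 0}, {"dx": -29, "dy": 7, "dz": -4, "roll": 0, "fingers": 0}, {"dx": -33, "dy": 7, "dz": -4, "roll": 0, "fingers": 0}, {"dx": -36, "dy": 7, "dz": -4, "roll": 0, "fingers": 0}])

```text
clock: 17.35
position: [0.5379, 0.0821, 0.0198]
tcp_rot: [0.033, 0.999, -0.0, -0.001]
ft_force: [-8.0, 1.9, 4.8]
gripper_width: -0.002
finger_force: 4.1
```

Call:
step_arm(deltas=[{"dx": -1, "dy": 0, "dz": 0, "roll": 0, "fingers": 0}, {"dx": -2, "dy": 0, "dz": 0, "roll": 0, "fingers": 0}, {"dx": -3, "dy": 0, "dz": 0, "roll": 0, "fingers": 0}, {"dx": -3, "dy": 0, "dz": 0, "roll": 0, "fingers": 0}])

```text
clock: 17.75
position: [0.5376, 0.082, 0.0193]
tcp_rot: [0.032, 0.999, -0.001, -0.003]
ft_force: [-9.3, 1.0, 6.7]
gripper_width: -0.002
finger_force: 4.9
```

```bash
python3 fr.py -51 77 16
```

```text
t 17.75 TCP F [-50.4  79.   19.3] f [-9.3  0.4  6.7] grip -0.0
roll to jig -0.001 tilt [-0.006 -0.001 -1.   ]
delta [ 0.5 -2.   3.3]
```

Call:
step_arm(deltas=[{"dx": 20, "dy": 0, "dz": 0, "roll": 0, "fingers": 0}, {"dx": 60, "dy": 0, "dz": -20, "roll": 0, "fingers": 0}, {"dx": 60, "dy": 0, "dz": -70, "roll": 0, "fingers": 0}, {"dx": 70, "dy": 0, "dz": -120, "roll": 0, "fingers": 0}, {"dx": 70, "dy": 0, "dz": -165, "roll": 0, "fingers": 0}])

```text
clock: 18.25
position: [0.4699, 0.0865, 0.1864]
tcp_rot: [0.032, 0.999, -0.0, -0.0]
ft_force: [0.3, 0.5, -0.8]
gripper_width: 0.003
finger_force: 0.0
```

Call:
step_arm(deltas=[{"dx": 20, "dy": 45, "dz": -20, "roll": 0, "fingers": 0}, {"dx": 40, "dy": 90, "dz": -20, "roll": 0, "fingers": 0}, {"dx": 60, "dy": 130, "dz": -20, "roll": 0, "fingers": 0}, {"dx": 60, "dy": 170, "dz": -20, "roll": 0, "fingers": 0}, {"dx": 60, "dy": 170, "dz": -20, "roll": 0, "fingers": 0}])

```text
clock: 18.75
position: [0.4222, 0.2661, 0.2049]
tcp_rot: [0.029, 1.0, 0.002, 0.001]
ft_force: [-0.2, -0.1, -0.0]
gripper_width: 0.003
finger_force: 0.0
```

```bash
python3 bd.py; python3 - <<'E'
from fr import *
report(); im=get_image('top')
pts=lambda L:proj(im,(np.array(L)/1000.)@F.T+O).round(1).tolist()
print("stop side/board corner proj", pts([[-38,54.5,38],[-58,54.5,38],[-14,54.5,38],[-58,-165,38]]))
cv2.imwrite('pics/t4.png',cv2.resize(im['frame'][155:225,280:380],(800,560),interpolation=cv2.INTER_CUBIC))
E
```

```text
board F 0.98 (array([-36.5, -55.1]), array([ 44.3, 218.5]), 0.17)
stop 50 [[-56.0, 21.0], [-8.0, 83.0], [37.0, 100.0]]
stop 178 [[-55.0, 20.0], [-9.0, 107.0], [37.0, 152.0]]
t 18.85 TCP F [-176.8  250.   204.3] f [ 0.2 -1.1  0.3] grip -0.0
roll to jig 0.0 tilt [-0. -0. -1.]
stop side/board corner proj [[299.9, 192.3], [299.4, 198.5], [300.5, 184.9], [367.7, 203.6]]
```

View pics/t4.png

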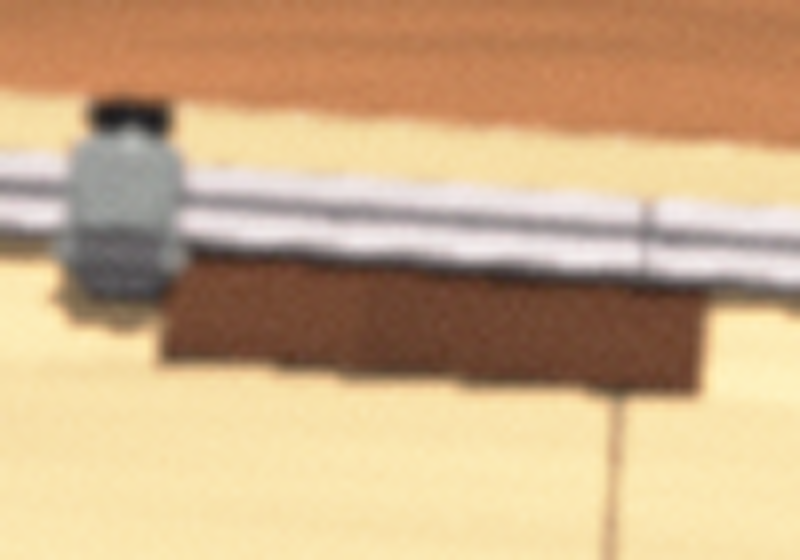

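The top view shows the board along the fence from crop (165,360) to (700,390), with its left end against the lowered arm at (165,300). The gripper is clear of everything.

```bash
python3 -c "
from cell import order
print(order.hand_in())"
```

```text
the job is handed in; nothing more can be done
None
```

The near stop is down and home against the fence, and the dark board lies flush along the fence with its end against that stop. The far stop is still parked up, nothing else was touched, and the job is handed in at about 19 s of the 64 s allowed.

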